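Wedge the rocking balance

ROBOT

A 7-joint arm with a two-finger parallel gripper is mounted at the origin on a cart in front of the work surface, level with it; the furniture and walls round the work are solid. World frame = base frame: x ahead of the robot, y to its left, z up, the work surface at z = 0. Lengths are in m, angles in rad, forces in N, time in s.
With the tool pointing down it reaches from about 0.375 to 0.925 m from the base axis. Payload 3.1 kg.
Tool frame: the origin (TCP) lies on the centre line of the jaws, within the pads' length; the fingertips stand 14 mm ahead of it and the grasp point (between the pads) lies 5 mm behind it; x points along the fingers, y is the direction in which the jaws open and shut, and the axes are right-handed (so a half turn about x gives the same grasp; the last joint's range is limited). The gripper opens to 85 mm and grips with 20 to 120 N. Pads are 22 mm wide; open, the fingers measure 114 mm over their backs; the gripper's body (76 mm by 85 mm) begins 54 mm behind the grasp point. The pads swing forward as they close: fully open they stand 13 mm farther back than shut.
Start: joints at [-1.31, 0.383, 0.044, 1.598, -0.018, 1.161, -0.05], TCP at [0.228, 0.609, 0.245] pointing down, gripper open.
Joint ranges: [-2.61, 2.61], [-0.41, 2.15], [-1.48, 1.57], [0, 2.5], [-1.57, 4.71], [0.05, 1.97], [-2.85, 2.85]. Speed limits (rad/s): [2.79, 2.79, 3.14, 3.14, 3.14, 3.14, 3.14].

INTERFACE

Orientations are given as a rotation vector (axis times angle).
In Python, from plant import telemetry, grab_frame, camera_model, job_done gives the robot as it stands. The module is installed in compiled form; this text tells all that it offers.
- The arm moves only by the tool carry_out, never from a script. Its argument "plan" is text: rows parted by semicolons, each of 6 numbers parted by spaces: the shift along the world's x, y, z in m, then the turn, a rotation vector about the world's x, y, z in degrees. A call has exactly 10 rows; each row is the pose to reach, as a shift and turn from the pose measured when the call began; what a row does not reach only later rows make up. A row lasts 1/10 s, in which the tool goes at most 50 mm and 8.59 degrees, less where a joint would pass 70% of its speed; a pose out of reach is approached as far as the arm can. A call with a gripper value outside its range is refused whole. "hand" is the opening, from -1 (shut) to 1 (fully open), so that 0 is half open, set as the call begins (left out, the last holds). The fingers move at their own pace and stop on an object; the grip force is fixed at half the most. Time passes only in rows, so rows that repeat a pose let the fingers close, or fill a call up. It gives the time, the measured TCP pose, the force and the opening at its end, in the units of the state.
- telemetry.get_state(): the state, without advancing time (a new reading comes with each control period).
- grab_frame(name): name is "side" or "top"; returns (picture, depth): 384x512x3 uint8, red, green, blue; 384x512 float32, m along the optical axis (not along the pixel's ray), 0 where there is no reading.
- camera_model(name): a dict with "intrinsics" (3x3 intrinsics, pixels), "T" (4x4, takes a point from camera to world coordinates). Camera axes: x right, y down, z forward; pixel columns grow to the right and rows downward; lengths in m; the calibration is good to about 2 mm. A picture is of the moment at which its call begins. camera_model takes no time and is no camera call.
- job_done(): hands the job in, once; it reports no verdict.
The state is a dict: "time": time; "q": joint angles; "qd": joint speeds; "tau": joint torques, N m; "eef_pos": TCP position; "ee_rot": TCP orientation; "contact_force": force on the tool from outside, world axes, zero at the start; "moment": the same for the moment, N m; "gripper_width": finger opening in m.
Only numpy, scipy, OpenCV 4.12 (cv2) and the standard library are available. Lean on these libraries where they do the work, as an engineer would, in place of code of your own. Each camera call takes 0.05 s, during which the arm holds its last target.

TASK

The white weighing balance rocks because its front-left foot, the one under the blue pad, hangs clear of the stone slab. Push the orange wedge along the slab, nose first, under that foot until it is snug, without gripping or lifting anything and without pushing so far that the balance shifts or is jacked out of level. Then press down firmly on the blue pad to show that the balance no longer rocks, let go, and leave the other things where they are.

Things in the scene. Friction and masses are not known exactly. Their poses are not given: they have to be found in the camera images.
- slab: fixed grey stone slab, 330 x 265 mm, 12 mm thick, top 12 mm above the worktop; balance and wedge stand on it. Origin under its centre, on the worktop
- balance: loose white precision balance with round steel pan, about 0.9 kg. Body 126 (x) x 114 (y) mm, from 16 to 50 mm above the slab; pan 57.5. Origin on the slab under its centre, x to its back, y to its left; display at -x. Four ball feet of radius 10 mm at x +-50, y +-45 mm; three stand on the slab, the front-left one hangs 6 mm above. Pressed over it with more than about 3 N it rocks down 0.09 rad.
- short_foot (a point): lowest point of the short front-left foot (a black rubber ball end of 10 mm radius), 6 mm above the slab while the balance is level; 13 mm in from the front and 12 mm in from the left edge of the body
- pad_top (a point): centre of the top of the blue round pad (28 mm across, 6 mm proud of the body) on the front-left corner of the balance, 56 mm above the slab: the place to press. It is a rigid part of the balance, no button. Firmly means some 6 to 15 N
- wedge: loose orange wedge, 60 g, 104 (x) x 44 (y) mm, lying before the balance, nose roughly towards the short foot. Origin: underside, mid-length; nose at x +52. Slope 2 mm high at the nose, 14 at x -32 (1 in 7); then a head 22 high with a flat upright rear face at x -52 to push on. It meets the level foot when short_foot is at its x +25; each 7 mm farther lifts it 1 mm. Friction 0.6: it stays put.
- loupe: black stand magnifier, 37 mm across, 40 high, loose bystander, leave it alone; origin at the centre of its underside
- collet_box: small white box with a blue label, 46x63x16 mm, loose bystander, leave it alone; origin at the centre of its underside
- vacuum_pen: thin white pen with a red button, 12x143x14 mm, lying, loose bystander, leave it alone; origin at the centre of its underside
- spacer_block: ground steel block, 20x50x25 mm, loose bystander, leave it alone; origin at the centre of its underside
- spare_lens: black camera lens, 38 mm across, 58 high, upright, loose bystander, leave it alone; origin at the centre of its underside
- bearing: steel ball bearing, 26 mm across, 8 high, lying flat, loose bystander, leave it alone; origin at the centre of its underside

How it is judged:
On the way, in this order (a step that is already met when the one before it is completed fails the run):
1. the wedge's nose is under the short foot (x of short_foot in the frame of wedge between -0.03 and 0.04 m and y of short_foot in the frame of wedge between -0.018 and 0.018 m), for 0.2 s.
2. the blue pad is pressed with more than 5 N and the balance stays level (within 0.02 rad), wedge under the foot (all of step 1 and angle between balance's own z axis and vertical below 0.02 rad and contact force between the fingers and press_pad above 5 N), for 0.2 s.
At the end, for the whole second after the job is handed in: The wedge lies flat on the slab with the short foot over its slope (12 mm or more in from the nose, within 18 mm of its centre line), the balance is level within 0.02 rad and within 20 mm of where it stood, and all is at rest; it stayed level when the pad was pressed with over 5 N (all of step 1 and angle between balance's own z axis and vertical below 0.02 rad and height (world z) of wedge below 0.016 m and distance of balance from where it was at the start of the episode below 0.02 m and linear speed of each of wedge, balance below 0.01 m/s); the robot touches nothing.
It fails at once if the wedge is lifted off the slab (height (world z) of wedge above 0.022 m).
It fails at once if the wedge is gripped or rammed (over 30 N on it from the fingers) (contact force between the fingers and wedge above 30 N).
It fails at once if the balance is lifted or tipped (height (world z) of balance above 0.024 m or angle between balance's own z axis and vertical above 0.14 rad).
It fails at once if the balance is shoved more than 25 mm (distance of balance from where it was at the start of the episode above 0.025 m).
It fails at once if a bystander is disturbed (moved more than 25 mm) (distance of any of loupe, collet_box, vacuum_pen, spacer_block, spare_lens, bearing from where it was at the start of the episode above 0.025 m).
It also fails if it takes over 64 s, if anything falls off the work surface, if the arm or the gripper's body presses on something with over 40 N, if the wrist force passes 120 N, or if a joint passes its speed limit or range.

## Working session

There is one attempt and no reset: what is moved stays moved. The work goes in short steps, Python scripts to look and compute and a tool call to move; the robot and the scene stay as the last step left them, time stands still between calls to the robot, and variables do not carry over. Pictures are saved under pics/ and viewed, and the job is handed in when it is done.

Besides the shell and the picture viewer there is one more tool, called after "Call:" as a command line: name --argument value ..., lists and objects as JSON in quotes. carry_out: Moves the arm, as the interface text tells. Its arguments: {"type":"object","properties":{"plan":{"type":"string"},"hand":{"type":"number"}},"required":["plan"]}

```bash
mkdir -p pics; python3 - <<'E'
from plant import telemetry, grab_frame, camera_model
import cv2,numpy as np
s=telemetry.get_state()
for k in s: print(k,np.round(s[k],3))
for n in("side","top"):
    p,d=grab_frame(n); cv2.imwrite(f"pics/{n}0.png",p[:,:,::-1]); np.savez(f"{n}0.npz",p=p,d=d)
    m=camera_model(n); print(n,np.round(m["intrinsics"],1).tolist(),np.round(m["T"],3).tolist())
E
```

```text
time 0.0
q [-1.31   0.384  0.044  1.6   -0.018  1.161 -0.05 ]
qd [ 0.001  0.     0.     0.    -0.     0.001 -0.002]
tau [ 0.0000e+00 -4.3347e+01  1.0250e+00 -2.4951e+01  1.1000e-02  1.1000e-02
  0.0000e+00]
eef_pos [0.228 0.608 0.244]
ee_rot [ 0.279  1.553 -0.284]
contact_force [-0.348  0.249  0.766]
moment [0.009 0.009 0.074]
gripper_width 0.085
side [[409.3, 0.0, 254.0], [0.0, 409.3, 188.4], [0.0, 0.0, 1.0]] [[0.972, -0.155, 0.175, 0.329], [-0.234, -0.613, 0.755, -0.377], [-0.01, -0.775, -0.632, 0.631], [0.0, 0.0, 0.0, 1.0]]
top [[397.8, 0.0, 257.5], [0.0, 397.8, 191.9], [0.0, 0.0, 1.0]] [[0.081, -0.976, 0.202, 0.279], [-0.997, -0.079, 0.02, 0.262], [-0.003, -0.203, -0.979, 1.081], [0.0, 0.0, 0.0, 1.0]]
```

View pics/side0.png

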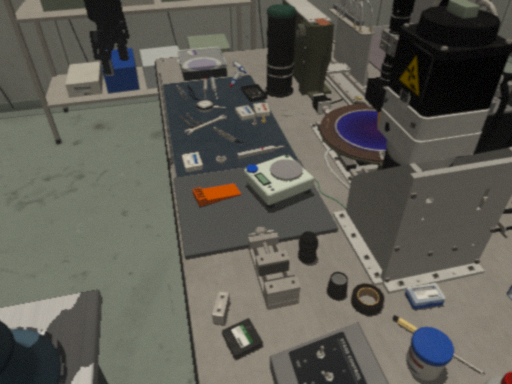

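View pics/top0.png

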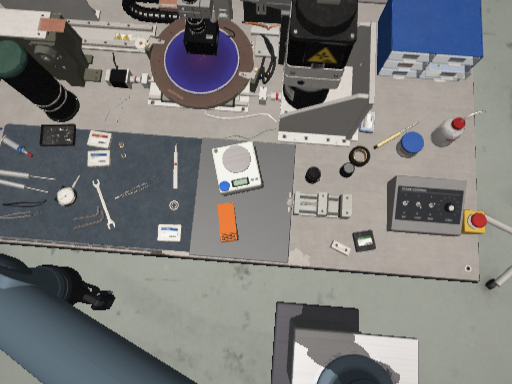

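The side view shows the orange wedge near pixel (216,193), the blue pad at about (252,169) and the pan at (286,168). In the top view the pad is at (224,186) and the wedge at about (228,222), with its nose pointing up the picture (+x). Next I'll measure these positions.

```bash
cat > h.py <<'E'
import cv2,numpy as np
from plant import camera_model
def ray(n,u,v,z):
    m=camera_model(n);K=np.array(m["intrinsics"]);T=np.array(m["T"])
    uv=np.stack([np.ravel(u),np.ravel(v),np.ones(np.size(u))]).astype(float)
    d=T[:3,:3]@np.linalg.inv(K)@uv; o=T[:3,3:]
    return (o+d*((z-o[2])/d[2])).T
def pts(n,d,mask):
    m=camera_model(n);K=np.array(m["intrinsics"]);T=np.array(m["T"])
    v,u=np.nonzero(mask&(d>0)); z=d[v,u]
    c=np.linalg.inv(K)@np.stack([u,v,np.ones(len(u))])*z
    return (T[:3,:3]@c+T[:3,3:]).T
def mask(p,lo,hi,roi):
    h=cv2.cvtColor(p,cv2.COLOR_RGB2HSV); m=cv2.inRange(h,lo,hi); r=np.zeros_like(m); x0,y0,x1,y1=roi; r[y0:y1,x0:x1]=1
    m=m*r; k,l,st,c=cv2.connectedComponentsWithStats(m)
    i=1+np.argmax(st[1:,4]); return l==i
ROI={"side":((180,170,250,215),(235,155,265,180)),"top":((205,195,250,250),(210,172,236,196))}
E
python3 - <<'E'
from h import *
for n in("side","top"):
    z=np.load(n+"0.npz");p,d=z["p"],z["d"]
    o=mask(p,(3,120,60),(20,255,255),ROI[n][0]); b=mask(p,(95,120,40),(130,255,255),ROI[n][1])
    P=pts(n,d,o);v,u=np.nonzero(o)
    print(n,"orange",o.sum(),"z",np.percentile(P[:,2],[2,50,98]).round(4))
    r=cv2.minAreaRect(P[:,:2].astype(np.float32)*1000);print(np.round(cv2.boxPoints(r)).tolist(),np.round(r[1],1),r[2])
    c=cv2.boxPoints(cv2.minAreaRect(np.stack([u,v],1).astype(np.float32)));print("px",c.round(1).tolist())
    cnt=max(cv2.findContours(o.astype(np.uint8),0,1)[0],key=cv2.contourArea)
    print("hull",cv2.approxPolyDP(cv2.convexHull(cnt),1.5,True)[:,0].tolist())
    v,u=np.nonzero(b); print("pad px",b.sum(),u.mean(),v.mean(),ray(n,u.mean(),v.mean(),.068).round(4), pts(n,d,b).mean(0).round(4))
    # balance body top points
    w=p[:,:,:].min(2)>140
    Q=pts(n,d,np.ones_like(o)); s=(Q[:,2]>.055)&(Q[:,2]<.068)&(Q[:,0]>.45)&(Q[:,0]<.8)&(Q[:,1]>.2)&(Q[:,1]<.5)
    r=cv2.minAreaRect(Q[s,:2].astype(np.float32)*1000); print("bal",s.sum(),np.round(r[0]),np.round(r[1]),r[2],Q[s].mean(0).round(4))
    cv2.imwrite(f"pics/{n}_crop.png",cv2.resize(p[130:260,150:350] if n=="side" else p[120:280,150:350],None,fx=3.6,fy=3.6,interpolation=cv2.INTER_CUBIC)[:,:,::-1])
E
```

```text
side orange 708 z [0.0114 0.0204 0.0349]
[[350.0, 398.0], [365.0, 324.0], [468.0, 345.0], [454.0, 419.0]] [105.8  75.4] 11.10676097869873
px [[191.60000610351562, 188.39999389648438], [236.3000030517578, 177.1999969482422], [240.89999389648438, 195.8000030517578], [196.1999969482422, 206.89999389648438]]
hull [[240, 194], [200, 206], [194, 197], [192, 189], [234, 183]]
pad px 70 251.57142857142858 167.62857142857143 [[0.4974 0.3701 0.068 ]] [0.4999 0.3812 0.0597]
bal 2228 [679. 339.] [356. 250.] 26.580657958984375 [0.6379 0.3683 0.0604]
top orange 637 z [0.0126 0.0216 0.0362]
[[356.0, 372.0], [365.0, 327.0], [467.0, 347.0], [458.0, 391.0]] [104.1  45.5] 10.770956039428711
px [[216.8000030517578, 203.39999389648438], [233.60000610351562, 201.89999389648438], [237.10000610351562, 240.0], [220.1999969482422, 241.5]]
hull [[232, 202], [237, 239], [221, 241], [217, 205]]
pad px 77 223.84415584415584 185.55844155844156 [[0.4983 0.3715 0.068 ]] [0.4983 0.3715 0.0677]
bal 2690 [679. 339.] [355. 251.] 26.422473907470703 [0.6492 0.3838 0.0608]
```

View pics/side_crop.png

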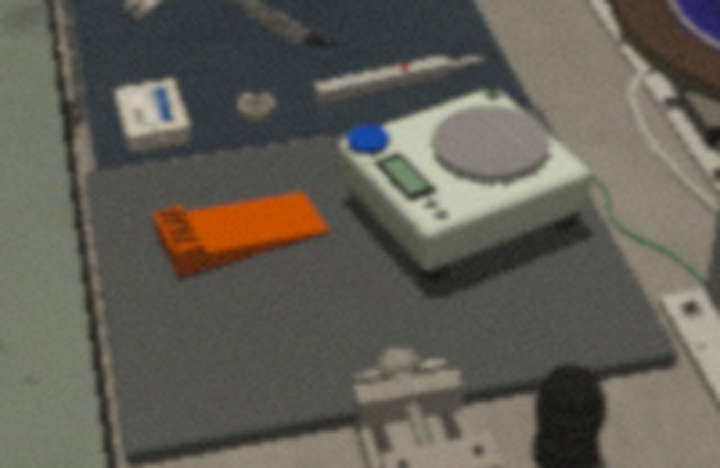

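View pics/top_crop.png

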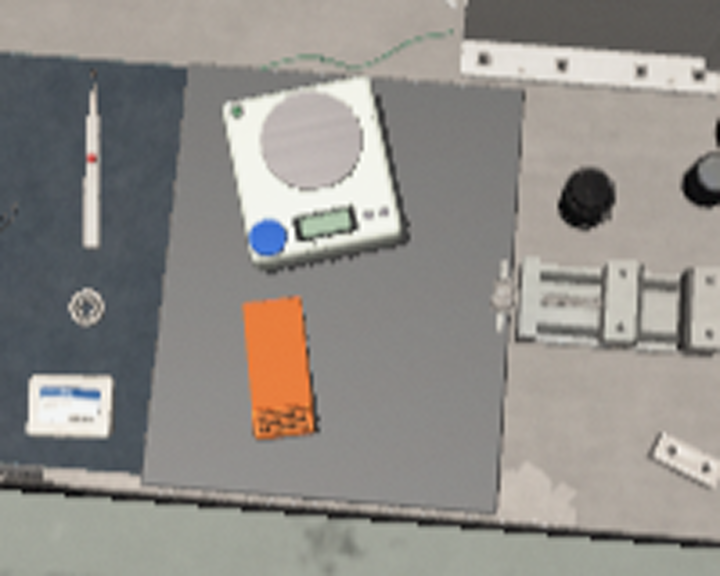

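```bash
python3 - <<'E'
from h import *
from plant import telemetry
from scipy.spatial.transform import Rotation as R
z=np.load("top0.npz");p,d=z["p"],z["d"]
w=mask(p,(0,0,190),(180,60,255),(205,135,270,200)).astype(np.uint8)
c=max(cv2.findContours(w,0,1)[0],key=cv2.contourArea)
hull=cv2.convexHull(c)[:,0]
Q=ray("top",hull[:,0],hull[:,1],.062)[:,:2]*1000
r=cv2.minAreaRect(Q.astype(np.float32));print("bal",r,cv2.boxPoints(r).round().tolist())
print(R.from_rotvec(telemetry.get_state()["ee_rot"]).as_matrix().round(3))
E
```

```text
bal ((555.1439819335938, 345.63336181640625), (123.00595092773438, 110.54534149169922), 16.347183227539062) [[481.0, 381.0], [512.0, 275.0], [630.0, 310.0], [599.0, 416.0]]
[[-0.001  0.351  0.936]
 [-0.002  0.936 -0.351]
 [-1.    -0.002  0.   ]]
```

Balance yaw is about 16°, which puts the foot near (0.4945, 0.3747) and the pad at (0.498, 0.371). The wedge's rear-face centre is at (0.361, 0.3495) with a yaw of 10.8°. Its line passes within 1 mm of the foot, and contact should come after about 59 mm of push. Next I'll move behind the wedge at height with the fingers shut.

Call:
carry_out --plan "0.014 -0.033 0 0 0 4; 0.028 -0.066 0 0 0 8; 0.042 -0.099 0 0 0 12; 0.056 -0.132 0 0 0 16; 0.070 -0.165 0 0 0 20; 0.084 -0.198 0 0 0 24; 0.097 -0.231 0 0 0 28; 0.108 -0.263 0 0 0 31.4; 0.108 -0.263 0 0 0 31.4; 0.108 -0.263 0 0 0 31.4" --hand -1

```text
time: 1.1
eef_pos: [0.3361, 0.344, 0.2438]
ee_rot: [-0.148, 1.566, 0.145]
contact_force: [0.3, -0.3, 0.2]
gripper_width: -0.0001
```

Call:
carry_out --plan "0 0 -0.03 0 0 0; 0 0 -0.06 0 0 0; 0 0 -0.09 0 0 0; 0 0 -0.12 0 0 0; 0 0 -0.15 0 0 0; 0 0 -0.175 0 0 0; 0 0 -0.190 0 0 0; 0 0 -0.200 0 0 0; 0 0 -0.206 0 0 0; 0 0 -0.206 0 0 0"

```text
time: 2.1
eef_pos: [0.3356, 0.3445, 0.0373]
ee_rot: [-0.149, 1.567, 0.145]
contact_force: [-0.1, -0.4, -0.8]
gripper_width: 0.0003
```

```bash
cat > look.py <<'E'
import sys
from h import *
from plant import telemetry,grab_frame
t=sys.argv[1]; ims=[]
for n in("side","top"):
    p,d=grab_frame(n); np.savez(f"{n}{t}.npz",p=p,d=d)
    ims.append(cv2.resize(p[135:225,170:310] if n=="side" else p[130:250,180:280],(400,400 if n=="top" else 300),interpolation=cv2.INTER_CUBIC) if 0 else cv2.resize(p[135:235,180:280] if n=="side" else p[150:250,180:280],(400,400),interpolation=cv2.INTER_CUBIC))
    o=mask(p,(3,120,60),(20,255,255),(180,130,270,260)); b=mask(p,(95,120,40),(130,255,255),ROI[n][1])
    P=pts(n,d,o); r=cv2.minAreaRect(P[:,:2].astype(np.float32)*1000); print(n,cv2.boxPoints(r).round().tolist(),np.round(r[1],1),round(r[2],1))
    v,u=np.nonzero(b); print("pad",b.sum(),ray(n,u.mean(),v.mean(),.068).round(4))
cv2.imwrite(f"pics/l{t}.png",np.hstack(ims)[:,:,::-1])
s=telemetry.get_state();print(s["time"],np.round(s["eef_pos"],4),np.round(s["contact_force"],2))
E
python3 look.py 1
```

```text
side [[352.0, 298.0], [462.0, 292.0], [467.0, 396.0], [358.0, 402.0]] [104.  109.4] 86.9
pad 71 [[0.4977 0.3702 0.068 ]]
top [[360.0, 356.0], [375.0, 315.0], [471.0, 350.0], [456.0, 391.0]] [102.1  43.4] 20.2
pad 77 [[0.4983 0.3715 0.068 ]]
2.2 [0.3364 0.3448 0.0383] [-0.76 -0.69  0.64]
```

View pics/l1.png

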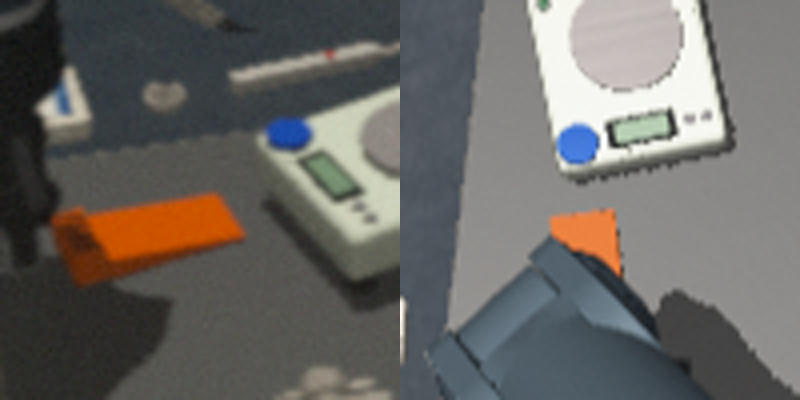

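The finger stands just behind the wedge, with its tip around (25,265) in the side crop. I'll now push 55 mm along the wedge axis.

Call:
carry_out --plan "0.004 0.0008 0 0 0 0; 0.008 0.0015 0 0 0 0; 0.011 0.0021 0 0 0 0; 0.014 0.0027 0 0 0 0; 0.018 0.0034 0 0 0 0; 0.022 0.0042 0 0 0 0; 0.026 0.005 0 0 0 0; 0.029 0.0055 0 0 0 0; 0.030 0.0057 0 0 0 0; 0.030 0.0057 0 0 0 0"

```text
time: 3.2
eef_pos: [0.3667, 0.3506, 0.0383]
ee_rot: [-0.147, 1.565, 0.146]
contact_force: [-0.1, -0.1, 0.7]
gripper_width: 0.0
```

```bash
python3 look.py 2
```

```text
side [[356.0, 375.0], [386.0, 307.0], [495.0, 354.0], [465.0, 423.0]] [119.3  74.7] 23.5
pad 70 [[0.4974 0.3701 0.068 ]]
top [[401.0, 327.0], [409.0, 311.0], [489.0, 353.0], [481.0, 368.0]] [90.3 17.7] 27.2
pad 77 [[0.4983 0.3715 0.068 ]]
3.3 [0.3664 0.3505 0.0383] [ 0.07 -0.17  1.25]
```

View pics/l2.png

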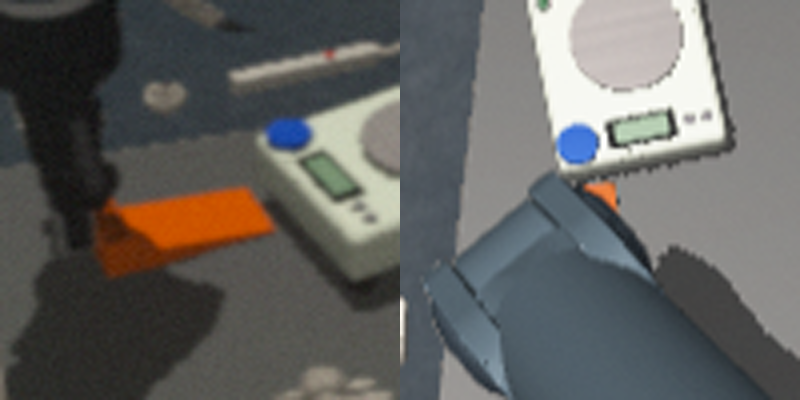

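Call:
carry_out --plan "0.003 0.0006 0 0 0 0; 0.006 0.0011 0 0 0 0; 0.009 0.0017 0 0 0 0; 0.012 0.0023 0 0 0 0; 0.015 0.0029 0 0 0 0; 0.018 0.0034 0 0 0 0; 0.021 0.004 0 0 0 0; 0.024 0.0046 0 0 0 0; 0.027 0.0051 0 0 0 0; 0.028 0.0053 0 0 0 0"

```text
time: 4.3
eef_pos: [0.395, 0.3559, 0.0383]
ee_rot: [-0.147, 1.565, 0.146]
contact_force: [-1.2, -0.2, 0.2]
gripper_width: -0.0001
```

```bash
python3 look.py 3
```

```text
side [[387.0, 386.0], [413.0, 319.0], [501.0, 352.0], [475.0, 420.0]] [94.2 72. ] 20.9
pad 70 [[0.4977 0.3699 0.068 ]]Traceback (most recent call last):
  File "look.py", line 8, in <module>
    o=mask(p,(3,120,60),(20,255,255),(180,130,270,260)); b=mask(p,(95,120,40),(130,255,255),ROI[n][1])
  File "h.py", line 16, in mask
    i=1+np.argmax(st[1:,4]); return l==i
        ~~~~~~~~~^^^^^^^^^^
    return _wrapfunc(a, 'argmax', axis=axis, out=out, **kwds)
    return bound(*args, **kwds)
ValueError: attempt to get argmax of an empty sequence
```

The arm now hides the wedge from the top camera, so I'm using the side view and the force reading.

Call:
carry_out --plan "0.001 0.0002 0 0 0 0; 0.002 0.0004 0 0 0 0; 0.003 0.0006 0 0 0 0; 0.004 0.0008 0 0 0 0; 0.005 0.001 0 0 0 0; 0.006 0.0011 0 0 0 0; 0.007 0.0013 0 0 0 0; 0.008 0.0015 0 0 0 0; 0.008 0.0015 0 0 0 0; 0.008 0.0015 0 0 0 0"

```text
time: 5.4
eef_pos: [0.403, 0.3574, 0.0384]
ee_rot: [-0.147, 1.564, 0.146]
contact_force: [-0.8, 0.7, -0.1]
gripper_width: -0.0001
```

```bash
cat > s.py <<'E'
import sys
from h import *
from plant import telemetry,grab_frame
t=sys.argv[1]
F=[]
for k in range(3):
    p,d=grab_frame("side");F.append(telemetry.get_state()["contact_force"])
cv2.imwrite(f"pics/s{t}.png",cv2.resize(p[135:235,180:300],(720,600),interpolation=cv2.INTER_CUBIC)[:,:,::-1])
b=mask(p,(95,120,40),(130,255,255),ROI["side"][1]);v,u=np.nonzero(b)
print("padpx",u.mean().round(2),v.mean().round(2),b.sum())
s=telemetry.get_state();print(s["time"],np.round(s["eef_pos"],4),np.mean(F,0).round(2))
E
python3 s.py 4
```

```text
padpx 251.61 167.59 70
5.55 [0.4029 0.3574 0.0384] [0.45 0.06 0.7 ]
```

View pics/s4.png

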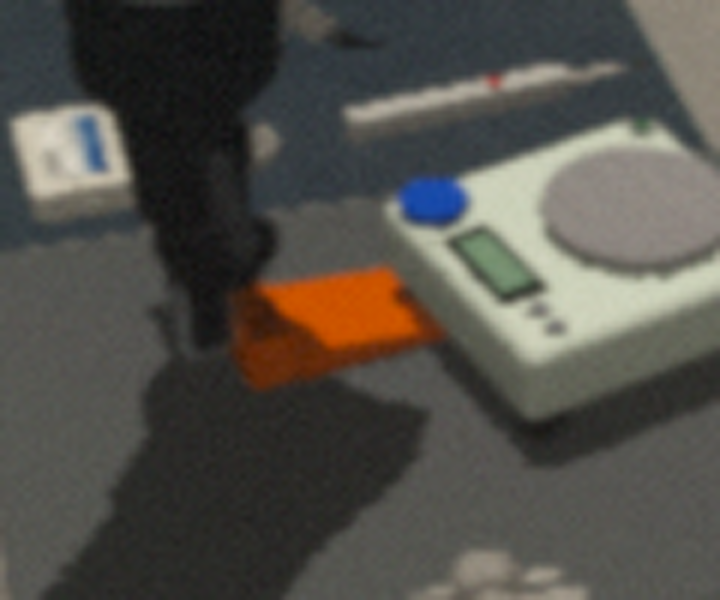

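Call:
carry_out --plan "0.0005 0.0001 0 0 0 0; 0.001 0.0002 0 0 0 0; 0.0015 0.0003 0 0 0 0; 0.002 0.0004 0 0 0 0; 0.0025 0.0005 0 0 0 0; 0.003 0.0006 0 0 0 0; 0.0035 0.0007 0 0 0 0; 0.004 0.0008 0 0 0 0; 0.004 0.0008 0 0 0 0; 0.004 0.0008 0 0 0 0"

```text
time: 6.55
eef_pos: [0.4069, 0.3582, 0.0384]
ee_rot: [-0.147, 1.564, 0.146]
contact_force: [-0.8, -0.2, -0.2]
gripper_width: -0.0002
```

```bash
python3 -c "
from h import *
print(ray('side',[223],[199.7],.012))"; python3 s.py 5
```

```text
[[0.42128304 0.33882574 0.012     ]]
padpx 251.55 167.55 73
6.7 [0.4069 0.3582 0.0384] [-0.57 -0.06  0.26]
```

Call:
carry_out --plan "0.0005 0.0001 0 0 0 0; 0.001 0.0002 0 0 0 0; 0.0015 0.0003 0 0 0 0; 0.002 0.0004 0 0 0 0; 0.002 0.0004 0 0 0 0; 0.0025 0.0005 0 0 0 0; 0.003 0.0006 0 0 0 0; 0.003 0.0006 0 0 0 0; 0.003 0.0006 0 0 0 0; 0.003 0.0006 0 0 0 0"

```text
time: 7.7
eef_pos: [0.4092, 0.3587, 0.0383]
ee_rot: [-0.148, 1.566, 0.146]
contact_force: [-4.6, -0.4, 4.3]
gripper_width: 0.0001
```

```bash
python3 s.py 6
```

```text
padpx 251.64 167.54 70
7.85 [0.4092 0.3587 0.0383] [-4.91 -1.16  3.42]
```

View pics/s6.png

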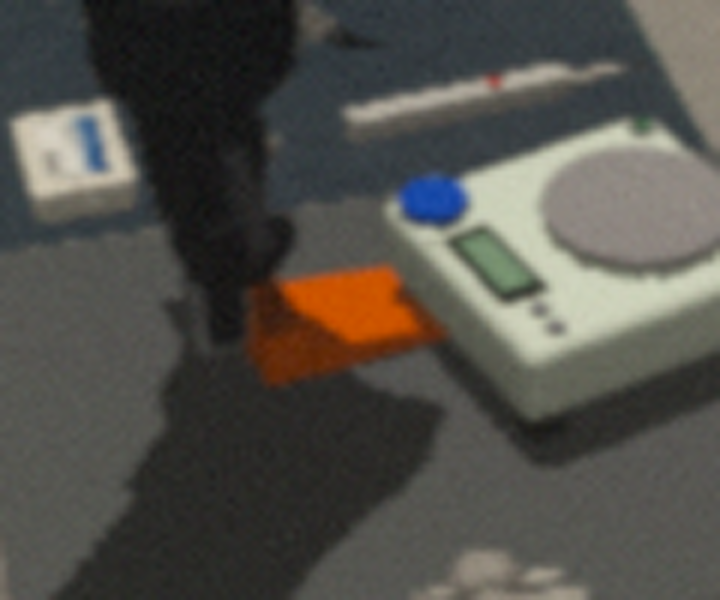

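The force jumped from about 0.6 to 5 N at 74 mm of travel, against 73 mm predicted, and the pad pixel hasn't moved. The wedge is snug, so I'll back off and rise.

Call:
carry_out --plan "-0.003 -0.0006 0 0 0 0; -0.01 -0.0019 0 0 0 0; -0.02 -0.0038 0 0 0 0; -0.03 -0.0057 0 0 0 0; -0.03 -0.0057 0.01 0 0 0; -0.03 -0.0057 0.04 0 0 0; -0.03 -0.0057 0.08 0 0 0; -0.03 -0.0057 0.11 0 0 0; -0.03 -0.0057 0.12 0 0 0; -0.03 -0.0057 0.12 0 0 0"

```text
time: 8.85
eef_pos: [0.3804, 0.3542, 0.1606]
ee_rot: [-0.145, 1.562, 0.148]
contact_force: [0.5, -0.0, -1.1]
gripper_width: -0.0001
```

```bash
python3 s.py 7; python3 -c "
from plant import telemetry;print(telemetry.get_state()['ee_rot'])"
```

```text
padpx 251.67 167.51 73
9.0 [0.3782 0.352  0.1567] [-0.04 -0.14 -0.29]
[-0.14960084  1.56782279  0.14426819]
```

View pics/s7.png

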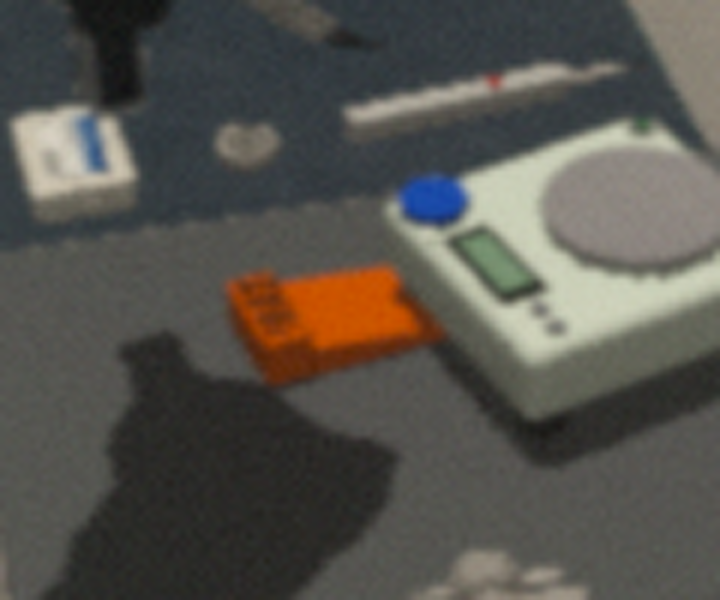

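The wedge's slope now lies under the foot corner, around (420,320) in the crop. Next I'll go over the pad.

Call:
carry_out --plan "0.02 0.003 0 0 0 0; 0.045 0.007 0 0 0 0; 0.07 0.012 0 0 0 0; 0.095 0.016 0 0 0 0; 0.112 0.019 0 0 0 0; 0.119 0.020 -0.015 0 0 0; 0.119 0.020 -0.035 0 0 0; 0.119 0.020 -0.052 0 0 0; 0.119 0.020 -0.06 0 0 0; 0.119 0.020 -0.06 0 0 0"

```text
time: 10.0
eef_pos: [0.4946, 0.3705, 0.0932]
ee_rot: [-0.153, 1.573, 0.142]
contact_force: [-1.2, -0.6, 0.4]
gripper_width: 0.0003
```

```bash
python3 s.py 8
```

```text
padpx 251.8 168.05 61
10.15 [0.4973 0.3723 0.097 ] [0.57 0.02 0.84]
```

View pics/s8.png

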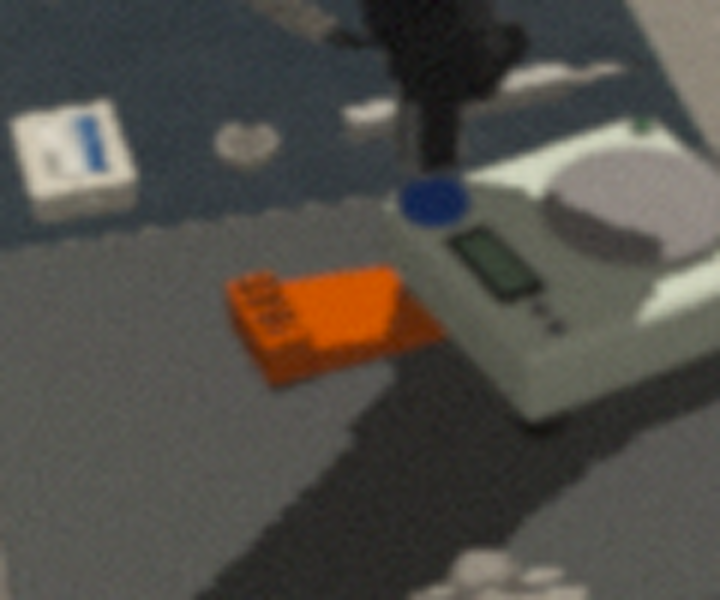

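The finger is about 15 mm above the pad and centred on it. I'll lower it slowly.

Call:
carry_out --plan "0 0 -0.002 0 0 0; 0 0 -0.004 0 0 0; 0 0 -0.006 0 0 0; 0 0 -0.008 0 0 0; 0 0 -0.010 0 0 0; 0 0 -0.011 0 0 0; 0 0 -0.012 0 0 0; 0 0 -0.013 0 0 0; 0 0 -0.013 0 0 0; 0 0 -0.013 0 0 0"

```text
time: 11.15
eef_pos: [0.4973, 0.3723, 0.084]
ee_rot: [-0.149, 1.567, 0.145]
contact_force: [-0.1, 0.3, -0.7]
gripper_width: -0.0001
```

```bash
python3 s.py 9
```

```text
padpx 252.13 169.55 31
11.3 [0.4974 0.3723 0.0841] [-0.09  0.9   0.4 ]
```

Call:
carry_out --plan "0 0 -0.0003 0 0 0; 0 0 -0.0006 0 0 0; 0 0 -0.0009 0 0 0; 0 0 -0.0012 0 0 0; 0 0 -0.0015 0 0 0; 0 0 -0.0018 0 0 0; 0 0 -0.0021 0 0 0; 0 0 -0.0024 0 0 0; 0 0 -0.0024 0 0 0; 0 0 -0.0024 0 0 0"

```text
time: 12.3
eef_pos: [0.4973, 0.3724, 0.0821]
ee_rot: [-0.149, 1.567, 0.145]
contact_force: [-1.3, -1.1, 3.3]
gripper_width: 0.0004
```

```bash
python3 s.py 10
```

```text
padpx 252.41 170.0 22
12.45 [0.4974 0.3724 0.082 ] [-1.13 -1.19  4.  ]
```

Contact at TCP height 0.082, as expected, with 4 N. I'll press on in small steps.

Call:
carry_out --plan "0 0 -0.0003 0 0 0; 0 0 -0.0004 0 0 0; 0 0 -0.0005 0 0 0; 0 0 -0.0006 0 0 0; 0 0 -0.0007 0 0 0; 0 0 -0.0008 0 0 0; 0 0 -0.0008 0 0 0; 0 0 -0.0008 0 0 0; 0 0 -0.0008 0 0 0; 0 0 -0.0008 0 0 0"

```text
time: 13.45
eef_pos: [0.4973, 0.3725, 0.082]
ee_rot: [-0.149, 1.567, 0.145]
contact_force: [-2.1, -1.3, 7.2]
gripper_width: -0.0002
```

```bash
python3 s.py 11
```

```text
padpx 252.04 170.0 24
13.6 [0.4973 0.3725 0.082 ] [-2.55 -1.16  7.  ]
```

Call:
carry_out --plan "0 0 -0.0009 0 0 0; 0 0 -0.0011 0 0 0; 0 0 -0.0013 0 0 0; 0 0 -0.0014 0 0 0; 0 0 -0.0014 0 0 0; 0 0 -0.0014 0 0 0; 0 0 -0.0014 0 0 0; 0 0 -0.0014 0 0 0; 0 0 -0.0014 0 0 0; 0 0 -0.0014 0 0 0"

```text
time: 14.6
eef_pos: [0.4973, 0.3725, 0.0819]
ee_rot: [-0.149, 1.568, 0.145]
contact_force: [-3.2, -1.4, 9.9]
gripper_width: -0.0003
```

```bash
python3 s.py 12
```

```text
padpx 252.22 169.96 23
14.75 [0.4974 0.3725 0.0819] [-3.34 -2.14 10.1 ]
```

View pics/s12.png

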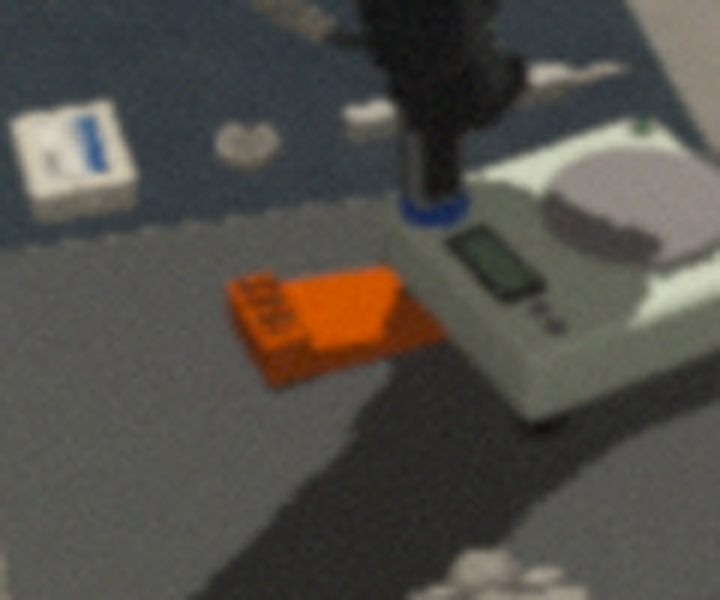

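The finger presses on the pad with 10 N at crop (434,200). The pad sank only 0.1 mm going from 4 to 10 N, and neither the wedge nor the balance moved. I'll release now.

Call:
carry_out --plan "0 0 0.002 0 0 0; 0 0 0.008 0 0 0; 0 0 0.02 0 0 0; 0 0 0.04 0 0 0; 0 0 0.07 0 0 0; -0.01 0 0.1 0 0 0; -0.03 0.03 0.13 0 0 0; -0.06 0.07 0.15 0 0 0; -0.09 0.11 0.15 0 0 0; -0.12 0.15 0.15 0 0 0"

```text
time: 15.75
eef_pos: [0.3795, 0.5215, 0.2345]
ee_rot: [-0.145, 1.565, 0.146]
contact_force: [-0.6, 0.8, 0.4]
gripper_width: -0.0001
```

Call:
carry_out --plan "-0.02 0.03 0 0 0 0; -0.04 0.06 0 0 0 0; -0.06 0.09 0 0 0 0; -0.08 0.12 0 0 0 0; -0.08 0.12 0 0 0 0; -0.08 0.12 0 0 0 0; -0.08 0.12 0 0 0 0; -0.08 0.12 0 0 0 0; -0.08 0.12 0 0 0 0; -0.08 0.12 0 0 0 0"

```text
time: 16.75
eef_pos: [0.3006, 0.6408, 0.2348]
ee_rot: [-0.144, 1.565, 0.145]
contact_force: [0.7, -0.5, -0.1]
gripper_width: 0.0002
```

```bash
python3 look.py 13; python3 - <<'E'
from h import *
p=np.load("top13.npz")["p"]
w=mask(p,(0,0,190),(180,60,255),(205,135,270,200)).astype(np.uint8)
c=max(cv2.findContours(w,0,1)[0],key=cv2.contourArea);h=cv2.convexHull(c)[:,0]
print("bal",cv2.minAreaRect((ray("top",h[:,0],h[:,1],.062)[:,:2]*1000).astype(np.float32)))
E
```

```text
side [[410.0, 408.0], [425.0, 335.0], [497.0, 350.0], [482.0, 423.0]] [73.4 74.7] 11.8
pad 69 [[0.4976 0.37   0.068 ]]
top [[417.0, 383.0], [425.0, 338.0], [526.0, 357.0], [518.0, 402.0]] [102.8  45.5] 10.5
pad 75 [[0.4985 0.3713 0.068 ]]
16.85 [0.3    0.6411 0.2347] [ 0.59  0.21 -0.07]
bal ((555.1453857421875, 345.5700988769531), (123.04219818115234, 110.79489135742188), 16.345163345336914)
```

View pics/l13.png

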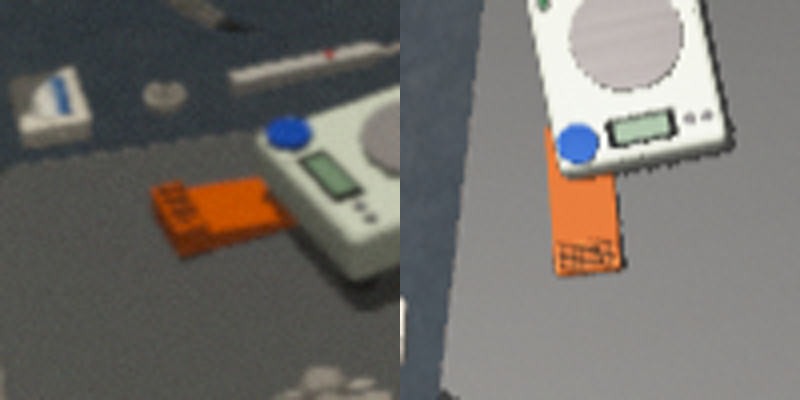

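The balance hasn't moved: its centre shifted less than 0.1 mm and its yaw is the same. The foot sits at wedge x ≈ +23 mm, y ≈ 0 mm. I'm handing the job in.

```bash
python3 -c "
from plant import job_done;print(job_done())"
```

```text
the job is handed in; nothing more can be done
None
```

The wedge is snug under the short foot, and the balance no longer rocks when the blue pad is pressed. I handed the job in at about 17 s; it reports no verdict, so the points below are my own checks.

- **Push:** I pushed the wedge nose first with shut fingers. At 74 mm of finger travel, against 73 mm predicted, the force rose from under 1 N to about 5 N, and I stopped there and backed off.
- **Press:** I pressed the pad with 4, 7 and then 10 N. It sank only 0.1 mm over that range, and neither the wedge nor the balance moved in the pictures.
- **Final position:** From the top view, the foot sits at wedge x about +23 mm (1 to 2 mm measuring error) and within 1 mm of its centre line. The balance centre is within 0.1 mm of its start with the same yaw.
- **Release:** The arm is clear of everything. The bystanders in view (box, bearing, pen) look unmoved; I did not measure the loupe, spacer block or lens, but the tool never went near them.
- **Disagreements:** Single wedge-corner readings from the side view differed from prediction by about 3 mm. The top view was blocked by the arm during the push, so I judged the last millimetres by force.

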